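# Park the coffee scale in its corner stop

### The job

Park the coffee scale that lies in front of the wooden corner stop (not the other scale, at the back of the counter) by pushing it along the counter with the fingertips: slide it into the corner until its back edge lies flush against the long rail and its left side flush against the short rail, then leave it there. Only push it: do not lift it, tip it or run it up onto the rails, and leave the other things on the counter where they are.

Things in the scene. Friction and masses are not known exactly. Their poses are not given: they have to be found in the camera images.
- coffee_scale: flat black coffee scale, loose, 0.3 to 0.6 kg, in front and right of the corner stop, up to 20 deg askew to it. 142 mm along x, 118 mm along y; solid sides up to 14 mm above the counter, pan to 18 mm. x points from the front edge (display, two round buttons, nearer the robot) to the back edge, y to its left. Origin mid-outline, 2 mm below the counter top. A few newtons slide it
- corner_stop: L of two low wooden rails, 18 mm thick, 22 mm high, fixed to the counter. Origin: the inner corner, on the counter. x points away from the robot (turned up to 15 deg), y left. Long rail, at the far side: inner face x = 0, runs 150 mm from the corner to -y. Short rail, at the left: inner face y = 0, runs 95 mm to -x. The scale belongs inside the angle, at negative x and y
- home (a point): the point on the counter 71 mm in -x and 59 mm in -y of the inner corner, axes as the corner stop: the middle of the scale lies over it, its axes in line with the stop's, when the scale is home against both rails
- puck_leveller: round black puck leveller with a waist, 64 mm across, 36 mm high, standing loose left of the scale and in front of the short rail; origin at the centre of its underside. A bystander: leave it where it is
- filter_basket: round perforated steel filter basket lying upside down, 68 mm across, 24 mm high, loose, to the right of the scale; origin at the centre of its underside. A bystander
- tamper: coffee tamper standing on its 58 mm steel foot, black handle up, 102 mm high, loose, on the right; origin at the centre of its underside. A bystander
- stamp: small wooden hand stamp with a ball grip, 26 x 36 mm, 54 mm high, loose, at the front right; origin at the centre of its underside. A bystander
- wdt_tool: small brown wooden stirring tool with a bulging grip, 35 mm across, 75 mm high, standing loose on the right; origin at the centre of its underside. A bystander
- cocoa_shaker: cocoa shaker with a domed perforated top and a tan band, 72 mm across, 110 mm high, standing loose on the left; origin at the centre of its underside. A bystander
Mind the look-alikes: they are no part of the job. Leave any orange look-alike of the coffee_scale alone.

How it is judged:
By the outcome, as a careful person would: the job done as asked, in the order asked, and still so for the second after the job is handed in, with the robot touching nothing.
It also fails if it takes over 64 s, if anything falls off the work surface, if the arm or the gripper's body presses on something with over 40 N, if the wrist force passes 120 N, or if a joint passes its speed limit or range.

### The arm

A 6-joint arm with a two-finger parallel gripper is mounted at the origin on a cart in front of the work surface, level with it; the furniture and walls round the work are solid. World frame = base frame: x ahead of the robot, y to its left, z up, the work surface at z = 0. Lengths are in m, angles in degrees, forces in N, time in s.
With the tool pointing down it reaches from about 0.375 to 0.9 m from the base axis. Payload 3.1 kg.
Tool frame: the origin (TCP) lies on the centre line of the jaws, within the pads' length; the fingertips stand 25 mm ahead of it and the grasp point (between the pads) lies 6 mm ahead of it; z points along the fingers, y is the line along which they close (so a half turn about z gives the same grasp; the last joint's range is limited). The gripper opens to 87 mm and grips with 3 to 60 N. Pads are 19 mm wide; open, the fingers measure 117 mm over their backs; the gripper's body (75 mm by 190 mm) begins 51 mm behind the grasp point.
Start: joints at [59.387, 30.224, 82.088, -0, 67.689, -10.227], TCP at [0.218, 0.586, 0.248] pointing down, gripper open.
Joint ranges: [-176.69, 176.69], [-43.24, 126.21], [12.49, 139.97], [-82, 262], [0, 151.66], [-163.58, 163.58]. Speed limits (degrees/s): [159.86, 159.86, 180, 180, 180, 180].

### API

Orientations are given as a 3x3 rotation matrix whose columns are the frame's x, y, z axes.
In Python, from rig import read_state, capture, camera_params, hand_in gives the robot as it stands.
- The arm moves only by the tool apply_moves, never from a script. Its argument "rows" is a list of rows, each an object of numbers: "x", "y", "z": the shift along the tool's x, y, z in mm; "rx", "ry", "rz": the turn, a rotation vector about the tool's x, y, z in units of 6 degrees (1.0 is 6 degrees); "claw": the closure in counts, from 0 (fully open) to 255 (shut). A call has 1 to 10 rows; each row is the pose to reach, as a shift and turn from the pose commanded when the call began, along the tool's axes at that moment; what a row does not reach only later rows make up. A row lasts 1/8 s, in which the tool goes at most 62.5 mm and 10.7 degrees, less where a joint would pass 70% of its speed; a pose out of reach is approached as far as the arm can. A call with a gripper value outside its range is refused whole. The fingers move at their own pace and stop on an object; the grip force is fixed at half the most. Time passes only in rows, so rows that repeat a pose let the fingers close. It gives the time, the measured TCP pose, the force, the opening and the grip force at its end, in the units of the state.
- read_state(): the state, without advancing time (a new reading comes with each control period).
- capture(name): name is "scene" or "top" or "wrist"; returns (picture, depth): 384x512x3 uint8, red, green, blue; 384x512 float32, m along the optical axis (not along the pixel's ray), 0 where there is no reading.
- camera_params(name): a dict with "fx", "fy", "cx", "cy" (pixels), "xyz" and "orientation" of the camera in the world. Camera axes: x right, y up, looking along -z (the intrinsics and any distortion apply to the point x, -y, -z); pixel columns grow to the right and rows downward; lengths in m; the calibration is good to about 2 mm. The wrist camera is an equidistant fisheye: a pixel r from the principal point sees the ray r / f radians off the axis. A picture is of the moment at which its call begins: read the wrist's pose just before it. camera_params takes no time and is no camera call; for the wrist camera it gives the pose at the moment of the call.
- hand_in(): hands the job in; it is judged then, once.
The state is a dict: "time_s": time; "joint_positions": joint angles; "qvel": joint speeds; "tau": joint torques, N m; "position": TCP position; "tcp_rot": TCP orientation; "force": force on the tool from outside, world axes, zero at the start; "moment": the same for the moment, N m; "opening": opening from 0.0 (shut) to 1.0 (fully open); "grasp_force": force on a finger pad.
Only numpy, scipy, OpenCV 4.12 (cv2) and the standard library are available. Lean on these libraries where they do the work, as an engineer would, in place of code of your own. Each camera call takes 0.05 s, during which the arm holds its last target. There are 200 camera calls.

## Working session

There is one attempt and no reset: what is moved stays moved. The work goes in short steps, Python scripts to look and compute and a tool call to move; the robot and the scene stay as the last step left them, time stands still between calls to the robot, and variables do not carry over. Pictures are saved under pics/ and viewed, at most 10 in all, crops included, and the job is handed in when it is done.

Besides the shell and the picture viewer there is one more tool, called after ">>>" by a JSON object that holds its "method" and its "body". apply_moves: Moves the arm, as the interface text tells. Its arguments: {"type":"object","properties":{"rows":{"type":"array"}},"required":["rows"]}

```bash
mkdir -p pics; ls; python3 - <<'E'
from rig import *
import cv2,numpy as np
s=read_state();print(s)
for n in("top","scene"):
    im,d=capture(n);np.savez(f"{n}0.npz",im=im,d=d);cv2.imwrite(f"pics/{n}0.png",im[:,:,::-1]);print(camera_params(n))
E
```

```text
pics
{'time_s': 0.0, 'joint_positions': array([ 5.93884677e+01,  3.02766220e+01,  8.21539638e+01,  1.59182897e-03,
        6.76888280e+01, -1.02276368e+01]), 'qvel': array([-0.03112867,  0.1104271 , -0.04159245, -0.01470746, -0.05702195,
        0.00287363]), 'tau': array([ 2.21453238e-04, -4.40036631e+01, -1.76596856e+01,  6.34972542e-02,
        5.78921009e-02, -1.61001872e-04]), 'position': array([0.21732381, 0.58530263, 0.24661015]), 'tcp_rot': array([[-9.37376030e-01,  3.48317389e-01, -1.08340680e-03],
       [ 3.48318850e-01,  9.37374423e-01, -1.78062436e-03],
       [ 3.95335396e-04, -2.04648561e-03, -9.99997828e-01]]), 'force': array([-0.27087018,  0.12857025, -0.09509823]), 'moment': array([ 0.03186608, -0.02283596, -0.010005  ]), 'grasp_force': 0.0, 'opening': 0.9990813514535666}
{'fx': 373.23308323643374, 'fy': 373.23308323643374, 'cx': 256.2500937823898, 'cy': 192.71999421709216, 'xyz': array([0.33530743, 0.03961448, 1.3796601 ]), 'orientation': array([[-2.66634760e-05,  9.88165660e-01, -1.53390442e-01],
       [-9.99852472e-01,  2.60837373e-03,  1.69773609e-02],
       [ 1.71765446e-02,  1.53368265e-01,  9.88019808e-01]])}
{'fx': 367.60062623252605, 'fy': 367.60062623252605, 'cx': 261.37500503956215, 'cy': 191.07488949999012, 'xyz': array([-0.17857894, -0.72413458,  0.65506363]), 'orientation': array([[ 0.70492705,  0.38076322, -0.59841225],
       [-0.70909953,  0.35930888, -0.60669184],
       [-0.01599111,  0.85200733,  0.52328557]])}
```

View pics/top0.png

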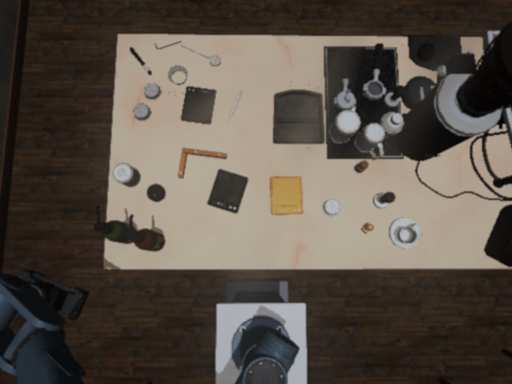

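View pics/scene0.png

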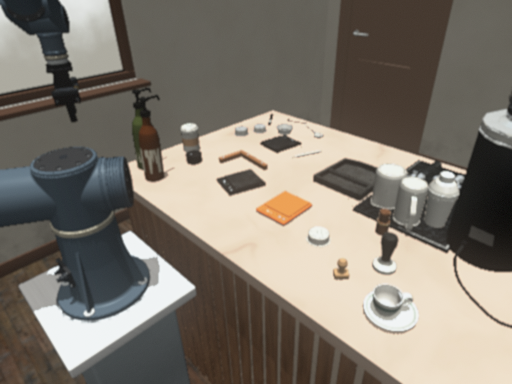

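The top picture has three flat scales: black at (228,190), black at the back at (198,105), and orange at (286,195). The one at (228,190) lies in front and right of the wooden L (inner corner near (186,156)), so it is the target. The puck leveller is at (156,192) and the filter basket at (332,207).

```bash
cat > h.py <<'E'
import numpy as np,cv2
from rig import *
def top2w(uv,z,p):
    uv=np.atleast_2d(uv).astype(float)
    r=np.c_[(uv[:,0]-p['cx'])/p['fx'],-(uv[:,1]-p['cy'])/p['fy'],-np.ones(len(uv))]@p['orientation'].T
    return (p['xyz']+r*((z-p['xyz'][2])/r[:,2])[:,None])[:,:2]
def rect(mask,z,p):
    n,l,s,c=cv2.connectedComponentsWithStats(mask.astype(np.uint8))
    k=1+np.argmax(s[1:,4]); 
    v,u=np.nonzero(l==k)
    return (l==k),top2w(np.c_[u,v],z,p)
E
python3 - <<'E'
from h import *
f=np.load("top0.npz");im=f['im'];p=camera_params("top")
hsv=cv2.cvtColor(im,cv2.COLOR_RGB2HSV)
m=np.zeros(im.shape[:2],bool);m[160:220,200:255]=1
dark=m&(hsv[...,2]<110)
k,w=rect(dark,.014,p)
print("scale minAreaRect",cv2.minAreaRect((w*1000).astype(np.float32)),k.sum())
m[:]=0;m[140:185,172:232]=1
rail=m&(hsv[...,1]>110)&(hsv[...,2]>60)
k2,w2=rect(rail,.022,p)
v,u=np.nonzero(k2);print(u.min(),u.max(),v.min(),v.max(),k2.sum())
lo=u>192; sh=v>162
for nm,s in(("long",lo),("short",sh)):
    q=w2[s&((u<192) if nm=="short" else True)]
    print(nm,cv2.minAreaRect((q*1000).astype(np.float32)))
m[:]=0;m[180:205,142:170]=1
k3,w3=rect(m&(hsv[...,2]<90),.036,p);print("puck",w3.mean(0),np.ptp(w3,0))
c=im[135:220,140:260].copy();cv2.imwrite("pics/crop0.png",cv2.resize(c,None,fx=6,fy=6,interpolation=cv2.INTER_CUBIC)[:,:,::-1])
E
```

```text
scale minAreaRect ((554.5032348632812, 122.56436157226562), (115.75222778320312, 139.7047576904297), 72.79044342041016) 1158
179 194 149 171 127
long ((701.2610473632812, 250.6752471923828), (11.616469383239746, 3.725843667984009), 1.4600563049316406)
short ((642.596435546875, 293.11993408203125), (15.275045394897461, 30.95915985107422), 82.54261016845703)
puck [0.54422666 0.38128255] [0.06239892 0.06211052]
```

View pics/crop0.png

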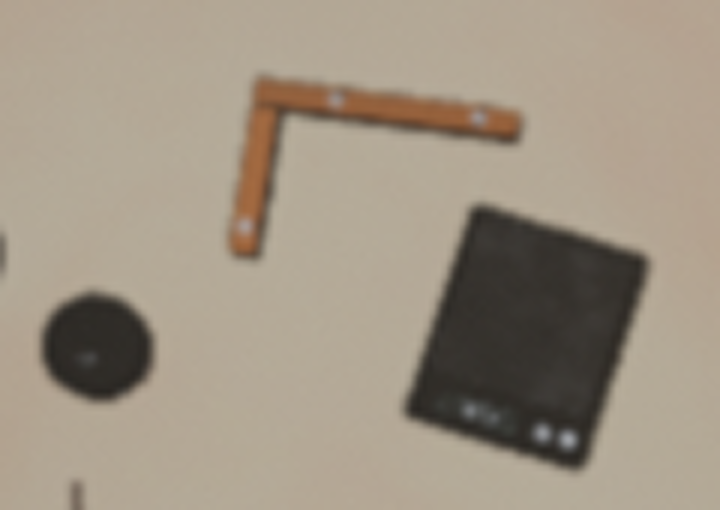

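The crop confirms it: the black scale has its display and two round buttons at its front (crop (470–570, 410–440)). The rails' inner corner is at about crop (277,108). I'll fit the rails next.

```bash
cat >> h.py <<'E'
def tofr(w,c,yaw):
    R=np.array([[np.cos(yaw),-np.sin(yaw)],[np.sin(yaw),np.cos(yaw)]]);return (np.atleast_2d(w)-c)@R
E
python3 - <<'E'
from h import *
p=camera_params("top");im=np.load("top0.npz")['im']
lab=cv2.cvtColor(im,cv2.COLOR_RGB2LAB).astype(float)
hsv=cv2.cvtColor(im,cv2.COLOR_RGB2HSV)
m=np.zeros(im.shape[:2],bool);m[143:180,174:230]=1
print(lab[120:135,190:220].mean((0,1)),lab[150,200],lab[153,186])
k,w=rect(m&(lab[...,2]-lab[130,200,2]>13),.022,p)
v,u=np.nonzero(k);print(k.sum(),u.min(),u.max(),v.min(),v.max())
W=(w*1000).astype(np.float32)
l=W[(u>194)];s=W[(v>160)&(u<192)]
for a in(l,s):
    vx,vy,x0,y0=cv2.fitLine(a,cv2.DIST_L2,0,.01,.01).ravel();print(np.degrees(np.arctan2(vy,vx)),x0,y0,cv2.minAreaRect(a))
# template fit: L model IoU
from scipy.optimize import minimize
g=W[:, :]/1000
# grid of all pixels in ROI
vv,uu=np.nonzero(m);P=top2w(np.c_[uu,vv],.022,p);wt=np.clip((lab[vv,uu,2]-lab[130,200,2])/22,0,1)
def soft(d):return 1/(1+np.exp(-d/.0012))
def model(q):
    X=tofr(P,q[:2],q[2]);x,y=X.T
    b=lambda x0,x1,y0,y1:soft(np.minimum.reduce([x-x0,x1-x,y-y0,y1-y]))
    return np.maximum(b(0,.018,-.15,.018),b(-.095,.018,0,.018))
best=minimize(lambda q:((model(q)-wt)**2).sum(),[.673,.262,np.radians(-7.5)],method='Nelder-Mead',options=dict(xatol=1e-5,fatol=1e-4,initial_simplex=[[.673,.262,-.13],[.683,.262,-.13],[.673,.272,-.13],[.673,.262,-.08]]))
print("corner",best.x[:2],np.degrees(best.x[2]),best.fun,wt.sum())
print("scale in stop",tofr([.5545,.1226],best.x[:2],best.x[2]),"puck",tofr([.544,.381],best.x[:2],best.x[2]))
E
```

```text
[159.42       129.14888889 138.06666667] [131. 138. 147.] [ 80. 136. 144.]
61 180 185 153 170Traceback (most recent call last):
  File "<stdin>", line 12, in <module>
cv2.error: OpenCV(4.12.0) /io/opencv/modules/imgproc/src/linefit.cpp:50: error: (-215:Assertion failed) count > 0 in function 'fitLine2D_wods'
```

```bash
cat > fit.py <<'E'
from h import *
from scipy.optimize import minimize
def fitL(im,p,show=0):
    I=im.astype(float)+1; r=I[...,2]/I[...,0]
    m=np.zeros(r.shape,bool);m[143:180,174:232]=1
    if show: print(r[125:135,195:215].mean(),r[146:162,205].round(2),r[165,176:192].round(2))
    bg=np.median(r[m]);fg=np.percentile(r[m],4)
    vv,uu=np.nonzero(m);P=top2w(np.c_[uu,vv],.022,p);wt=np.clip((bg-r[vv,uu])/(bg-fg),0,1)
    soft=lambda d:1/(1+np.exp(-d/.0012))
    def model(q):
        x,y=tofr(P,q[:2],q[2]).T
        b=lambda x0,x1,y0,y1:soft(np.minimum.reduce([x-x0,x1-x,y-y0,y1-y]))
        return np.maximum(b(0,.018,-.15,.018),b(-.095,.018,0,.018))
    o=minimize(lambda q:((model(q)-wt)**2).sum(),[.673,.262,-.13],method='Nelder-Mead',options=dict(xatol=1e-5,fatol=1e-4,initial_simplex=[[.673,.262,-.13],[.69,.262,-.13],[.673,.277,-.13],[.673,.262,-.08]]))
    return o.x,o.fun,wt.sum()
def scale(im,p):
    v=im.max(2);m=np.zeros(v.shape,bool);m[145:225,186:258]=1
    k,w=rect(m&(v<85),.014,p);return cv2.minAreaRect((w*1000).astype(np.float32))
E
python3 - <<'E'
from fit import *
p=camera_params("top");im=np.load("top0.npz")['im']
q,f,n=fitL(im,p,1);print("corner",q[:2],np.degrees(q[2]),f,n)
(c,s,a)=scale(im,p);print(c,s,a)
print("scale in stop",tofr(np.array(c)/1000,q[:2],q[2]),"puck",tofr([.544,.381],q[:2],q[2]))
E
```

```text
0.8358812833760143 [0.84 0.84 0.85 0.83 0.74 0.52 0.43 0.41 0.42 0.58 0.81 0.85 0.85 0.85
 0.85 0.85] [0.85 0.85 0.84 0.74 0.51 0.41 0.41 0.41 0.53 0.79 0.85 0.85 0.85 0.85
 0.85 0.84]
corner [0.69622213 0.27742734] -7.3396268350419716 17.19605943748472 306.3282027876312
(554.4201049804688, 122.80105590820312) (112.99348449707031, 137.21823120117188) 72.78411102294922
scale in stop [[-0.12088654 -0.17147462]] puck [[-0.16420634  0.08327755]]
```

>>> {"method": "apply_moves", "body": {"rows": [{"z": -50, "claw": 70}, {"z": -100, "claw": 70}, {"x": -40, "y": -34, "z": -100, "claw": 70}, {"x": -80, "y": -67, "z": -100, "claw": 70}, {"x": -125, "y": -105, "z": -100, "claw": 70}, {"x": -170, "y": -142, "z": -100, "claw": 70}, {"x": -215, "y": -180, "z": -100, "claw": 70}, {"x": -260, "y": -217, "z": -100, "claw": 70}, {"x": -305, "y": -255, "z": -100, "claw": 70}, {"x": -345, "y": -289, "z": -100, "claw": 70}]}}

```text
validation failed for argument at $.ro...
```

>>> {"method": "apply_moves", "body": {"rows": [{"x": -39, "y": -32, "rz": -0.5, "claw": 70}, {"x": -39, "y": -32, "z": 50, "rz": -0.53, "claw": 70}, {"x": -39, "y": -32, "z": 100, "rz": -0.53, "claw": 70}, {"x": -39, "y": -32, "z": 150, "rz": -0.53, "claw": 70}, {"x": -39, "y": -32, "z": 200, "rz": -0.53, "claw": 70}, {"x": -39, "y": -32, "z": 230, "rz": -0.53, "claw": 70}, {"x": -39, "y": -32, "z": 230, "rz": -0.53, "claw": 70}, {"x": -39, "y": -32, "z": 230, "rz": -0.53, "claw": 70}]}}

```text
validation failed for argument at $.ro...
```

```bash
python3 - <<'E'
from fit import *
s=read_state();print(s['position'],s['tcp_rot'].round(4),s['opening'],s['force'],s['time_s'])
im,d=capture("wrist");p=camera_params("wrist");print(p);np.savez("w1.npz",im=im,d=d,**p);cv2.imwrite("pics/w1.png",im[:,:,::-1])
E
```

```text
[0.21736919 0.58533527 0.24668923] [[-9.374e-01  3.483e-01 -1.000e-03]
 [ 3.483e-01  9.374e-01 -1.700e-03]
 [ 3.000e-04 -1.900e-03 -1.000e+00]] 0.999369227209761 [-0.07248992 -0.57730704 -0.67555948] 0.1
{'fx': 297.3186396354542, 'fy': 297.3186396354542, 'cx': 258.12078635947626, 'cy': 194.1296863765159, 'xyz': array([0.14227871, 0.61281375, 0.38349406]), 'orientation': array([[ 0.34906914, -0.89673957, -0.27204574],
       [ 0.93709495,  0.33343121,  0.10332808],
       [-0.00194984, -0.29100133,  0.95672066]])}
```

View pics/w1.png

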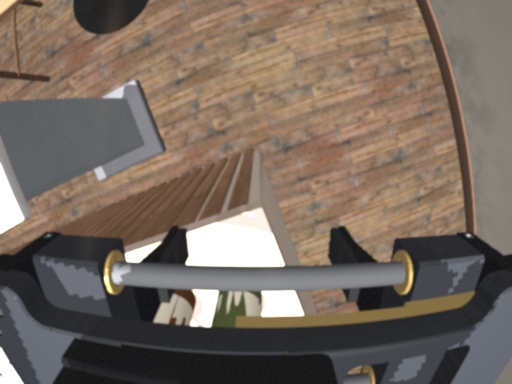

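The moves were refused, probably because each row must carry every field. The wrist picture shows the floor, the bottles at (180–240,305) and the fingers. I'll retry with full rows.

>>> {"method": "apply_moves", "body": {"rows": [{"x": 0, "y": 0, "z": -50, "rx": 0, "ry": 0, "rz": 0, "claw": 70}, {"x": 0, "y": 0, "z": -100, "rx": 0, "ry": 0, "rz": 0, "claw": 70}, {"x": -40, "y": -34, "z": -100, "rx": 0, "ry": 0, "rz": 0, "claw": 70}, {"x": -80, "y": -67, "z": -100, "rx": 0, "ry": 0, "rz": 0, "claw": 70}, {"x": -125, "y": -105, "z": -100, "rx": 0, "ry": 0, "rz": 0, "claw": 70}, {"x": -170, "y": -142, "z": -100, "rx": 0, "ry": 0, "rz": 0, "claw": 70}, {"x": -215, "y": -180, "z": -100, "rx": 0, "ry": 0, "rz": 0, "claw": 70}, {"x": -260, "y": -217, "z": -100, "rx": 0, "ry": 0, "rz": 0, "claw": 70}, {"x": -305, "y": -255, "z": -100, "rx": 0, "ry": 0, "rz": 0, "claw": 70}, {"x": -345, "y": -289, "z": -100, "rx": 0, "ry": 0, "rz": 0, "claw": 70}]}}

```text
time_s: 1.4
position: [0.441, 0.1929, 0.3475]
tcp_rot: [[-0.937, 0.349, 0.0], [0.349, 0.937, 0.0], [-0.0, 0.0, -1.0]]
force: [1.1, 0.8, -0.3]
opening: 0.725
grasp_force: 0.0
```

>>> {"method": "apply_moves", "body": {"rows": [{"x": -39, "y": -32, "z": 0, "rx": 0, "ry": 0, "rz": -0.53, "claw": 70}, {"x": -39, "y": -32, "z": 60, "rx": 0, "ry": 0, "rz": -0.53, "claw": 70}, {"x": -39, "y": -32, "z": 120, "rx": 0, "ry": 0, "rz": -0.53, "claw": 70}, {"x": -39, "y": -32, "z": 180, "rx": 0, "ry": 0, "rz": -0.53, "claw": 70}, {"x": -39, "y": -32, "z": 240, "rx": 0, "ry": 0, "rz": -0.53, "claw": 70}, {"x": -39, "y": -32, "z": 280, "rx": 0, "ry": 0, "rz": -0.53, "claw": 70}, {"x": -39, "y": -32, "z": 280, "rx": 0, "ry": 0, "rz": -0.53, "claw": 70}, {"x": -39, "y": -32, "z": 280, "rx": 0, "ry": 0, "rz": -0.53, "claw": 70}]}}

```text
time_s: 2.4
position: [0.4666, 0.1513, 0.0685]
tcp_rot: [[-0.955, 0.296, 0.002], [0.296, 0.955, 0.0], [-0.001, 0.001, -1.0]]
force: [-0.5, -0.5, 0.5]
opening: 0.721
grasp_force: 0.0
```

```bash
cat > st.py <<'E'
from fit import *
import sys
C=np.array([.6962,.2774]);Y=np.radians(-7.34)
s=read_state();R=s['tcp_rot']
print("tcp",s['position'].round(4),"tool y ang %.2f"%np.degrees(np.arctan2(R[1,1],R[0,1])),"open %.3f"%s['opening'],s['force'].round(1),s['time_s'])
print("tcp in stop mm",(1000*tofr(s['position'][:2],C,Y)).round(1))
im,d=capture("top");cv2.imwrite(f"pics/{sys.argv[1]}.png",cv2.resize(im[130:230,135:285],None,fx=5,fy=5,interpolation=cv2.INTER_CUBIC)[:,:,::-1])
E
python3 st.py t1
```

```text
tcp [0.4666 0.1513 0.0685] tool y ang 72.80 open 0.721 [-0.5 -0.5  0.5] 2.4
tcp in stop mm [[-211.6 -154.4]]
```

View pics/t1.png

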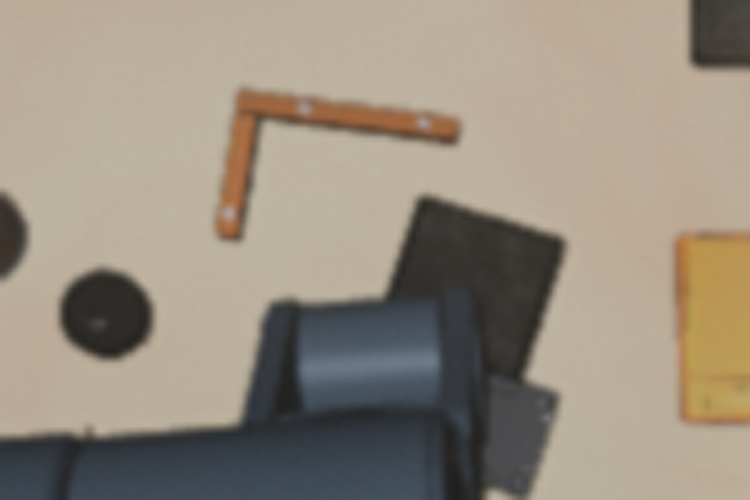

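>>> {"method": "apply_moves", "body": {"rows": [{"x": 0, "y": 0, "z": 20, "rx": 0, "ry": 0, "rz": 0, "claw": 70}, {"x": 0, "y": 0, "z": 35, "rx": 0, "ry": 0, "rz": 0, "claw": 70}, {"x": 0, "y": 0, "z": 39, "rx": 0, "ry": 0, "rz": 0, "claw": 70}, {"x": 0, "y": 0, "z": 39, "rx": 0, "ry": 0, "rz": 0, "claw": 70}, {"x": 0, "y": 0, "z": 39, "rx": 0, "ry": 0, "rz": 0, "claw": 70}]}}

```text
time_s: 3.08
position: [0.4661, 0.1512, 0.029]
tcp_rot: [[-0.955, 0.296, 0.001], [0.296, 0.955, 0.0], [-0.001, 0.0, -1.0]]
force: [-0.8, -0.6, -0.8]
opening: 0.727
grasp_force: 0.0
```

>>> {"method": "apply_moves", "body": {"rows": [{"x": -4, "y": 1, "z": 0, "rx": 0, "ry": 0, "rz": 0, "claw": 70}, {"x": -8, "y": 1.5, "z": 0, "rx": 0, "ry": 0, "rz": 0, "claw": 70}, {"x": -12, "y": 2, "z": 0, "rx": 0, "ry": 0, "rz": 0, "claw": 70}, {"x": -17, "y": 3, "z": 0, "rx": 0, "ry": 0, "rz": -0.1, "claw": 70}, {"x": -22, "y": 4, "z": 0, "rx": 0, "ry": 0, "rz": -0.3, "claw": 70}, {"x": -27, "y": 5, "z": 0, "rx": 0, "ry": 0, "rz": -0.55, "claw": 70}, {"x": -32, "y": 6, "z": 0, "rx": 0, "ry": 0, "rz": -0.8, "claw": 70}, {"x": -37, "y": 6.5, "z": 0, "rx": 0, "ry": 0, "rz": -1.1, "claw": 70}, {"x": -42, "y": 7.5, "z": 0, "rx": 0, "ry": 0, "rz": -1.4, "claw": 70}, {"x": -47, "y": 8.5, "z": 0, "rx": 0, "ry": 0, "rz": -1.65, "claw": 70}]}}

```text
time_s: 4.32
position: [0.5138, 0.1453, 0.0285]
tcp_rot: [[-0.992, 0.125, 0.0], [0.125, 0.992, -0.0], [-0.0, 0.0, -1.0]]
force: [-0.7, -0.6, -0.7]
opening: 0.725
grasp_force: 0.8
```

```bash
python3 st.py t2
```

```text
tcp [0.5138 0.1453 0.0285] tool y ang 82.80 open 0.725 [-0.7 -0.6 -0.7] 4.325
tcp in stop mm [[-164.1 -154.3]]
```

>>> {"method": "apply_moves", "body": {"rows": [{"x": 20, "y": 0, "z": 0, "rx": 0, "ry": 0, "rz": 0, "claw": 70}, {"x": 20, "y": 0, "z": -60, "rx": 0, "ry": 0, "rz": 0, "claw": 70}, {"x": 20, "y": -30, "z": -90, "rx": 0, "ry": 0, "rz": 1.7, "claw": 70}, {"x": 0, "y": -75, "z": -90, "rx": 0, "ry": 0, "rz": 3.4, "claw": 70}, {"x": -40, "y": -100, "z": -90, "rx": 0, "ry": 0, "rz": 5.1, "claw": 70}, {"x": -80, "y": -100, "z": -90, "rx": 0, "ry": 0, "rz": 6.8, "claw": 70}, {"x": -80, "y": -100, "z": -90, "rx": 0, "ry": 0, "rz": 8.5, "claw": 70}, {"x": -80, "y": -100, "z": -90, "rx": 0, "ry": 0, "rz": 10.2, "claw": 70}, {"x": -80, "y": -100, "z": -90, "rx": 0, "ry": 0, "rz": 11.9, "claw": 70}, {"x": -80, "y": -100, "z": -90, "rx": 0, "ry": 0, "rz": 13.6, "claw": 70}]}}

```text
time_s: 5.62
position: [0.5813, 0.0358, 0.119]
tcp_rot: [[-0.014, 1.0, 0.003], [1.0, 0.014, -0.001], [-0.001, 0.003, -1.0]]
force: [0.1, 0.2, 0.7]
opening: 0.722
grasp_force: 0.0
```

>>> {"method": "apply_moves", "body": {"rows": [{"x": 0, "y": 0, "z": 0, "rx": 0, "ry": 0, "rz": 1.42, "claw": 70}, {"x": 0, "y": 0, "z": 0, "rx": 0, "ry": 0, "rz": 1.42, "claw": 70}, {"x": 0, "y": 0, "z": 0, "rx": 0, "ry": 0, "rz": 1.42, "claw": 70}]}}

```text
time_s: 6.0
position: [0.5804, 0.036, 0.1188]
tcp_rot: [[0.127, 0.992, 0.001], [0.992, -0.127, -0.0], [-0.0, 0.001, -1.0]]
force: [-0.5, 0.7, -0.1]
opening: 0.723
grasp_force: 0.0
```

```bash
python3 st.py t3; python3 - <<'E'
from h import *
im,d=capture("wrist");p=camera_params("wrist");np.savez("w2.npz",im=im,d=d,**p);cv2.imwrite("pics/w2.png",im[:,:,::-1])
a=cv2.imread("pics/t3.png");b=im[:,:,::-1];b=cv2.resize(b,(666,500))[:, :]
c=np.vstack([cv2.resize(a,(450,300)),cv2.resize(im[:,:,::-1],(450,300))]);cv2.imwrite("pics/c3.png",c)
E
```

```text
tcp [0.5804 0.036  0.1188] tool y ang -7.29 open 0.723 [-0.5  0.7 -0.1] 6.0
tcp in stop mm [[ -84.  -254.3]]
```

View pics/c3.png

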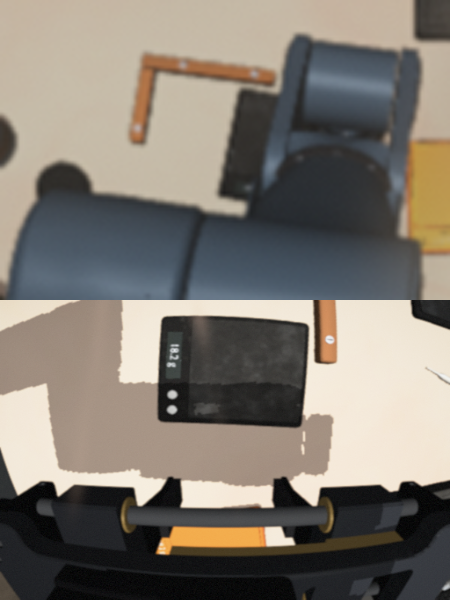

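The top half shows the scale now straight with the stop, just short of the long rail. The wrist half shows the scale at (160–308, 317–427) and the long rail's end at (325,335), with the edges roughly parallel. I'll measure with the wrist camera.

```bash
cat > wr.py <<'E'
from h import *
C=np.array([.6962,.2774]);Y=np.radians(-7.34)
def w2w(uv,z,p):
    uv=np.atleast_2d(uv).astype(float);a=uv[:,0]-p['cx'];b=uv[:,1]-p['cy'];r=np.hypot(a,b)+1e-9;t=r/p['fx']
    d=np.c_[np.sin(t)*a/r,-np.sin(t)*b/r,-np.cos(t)]@np.asarray(p['orientation']).T
    return (p['xyz']+d*((z-p['xyz'][2])/d[:,2])[:,None])[:,:2]
def edges(im,p):
    I=im.astype(np.int32)
    v,u=np.mgrid[0:384,0:512];ok=v<215
    n,l,s,c=cv2.connectedComponentsWithStats((ok&(I.max(2)<75)).astype(np.uint8))
    for k in np.argsort(-s[1:,4])[:3]+1:
        if s[k,4]<1500: continue
        yy,xx=np.nonzero(l==k);S=1000*tofr(w2w(np.c_[xx,yy],.014,p),C,Y)
        print("dark",s[k],cv2.minAreaRect(S.astype(np.float32)))
    n,l,s,c=cv2.connectedComponentsWithStats((ok&(I[...,0]>1.6*I[...,2])&(I[...,0]>90)).astype(np.uint8))
    for k in np.argsort(-s[1:,4])[:2]+1:
        yy,xx=np.nonzero(l==k);S=1000*tofr(w2w(np.c_[xx,yy],.022,p),C,Y)
        print("rail",s[k],"x",S[:,0].min(),S[:,0].max(),"y",S[:,1].min(),S[:,1].max(),cv2.minAreaRect(S.astype(np.float32)))
E
python3 - <<'E'
from wr import *
f=np.load("w2.npz");edges(f['im'],{k:f[k] for k in f.files if k!='im' and k!='d'})
E
```

```text
dark [  180    21   171   142 20530] ((-78.88014221191406, -160.9962615966797), (113.2954330444336, 136.9584503173828), 87.17976379394531)
rail [ 362    0   21   81 1410] x 0.11216734154382586 17.100861735897805 y -149.94805906452928 -78.20070016585636 ((8.615419387817383, -114.07879638671875), (16.99321937561035, 71.72461700439453), 0.1118692085146904)
```

>>> {"method": "apply_moves", "body": {"rows": [{"x": 0, "y": 0, "z": 50, "rx": 0, "ry": 0, "rz": 0, "claw": 70}, {"x": 0, "y": 0, "z": 80, "rx": 0, "ry": 0, "rz": 0, "claw": 70}, {"x": 0, "y": 0, "z": 90, "rx": 0, "ry": 0, "rz": 0, "claw": 70}, {"x": 0, "y": 0, "z": 90, "rx": 0, "ry": 0, "rz": 0, "claw": 70}, {"x": 8, "y": 0, "z": 90, "rx": 0, "ry": 0, "rz": 0, "claw": 70}, {"x": 14, "y": 0, "z": 90, "rx": 0, "ry": 0, "rz": 0, "claw": 70}, {"x": 19, "y": 0, "z": 90, "rx": 0, "ry": 0, "rz": 0, "claw": 70}, {"x": 23, "y": 0, "z": 90, "rx": 0, "ry": 0, "rz": 0, "claw": 70}, {"x": 27, "y": 0, "z": 90, "rx": 0, "ry": 0, "rz": 0, "claw": 70}, {"x": 31, "y": 0, "z": 90, "rx": 0, "ry": 0, "rz": 0, "claw": 70}]}}

```text
time_s: 7.35
position: [0.5848, 0.0664, 0.029]
tcp_rot: [[0.129, 0.992, 0.002], [0.992, -0.129, -0.001], [-0.0, 0.002, -1.0]]
force: [0.5, -3.0, 1.4]
opening: 0.726
grasp_force: 1.8
```

>>> {"method": "apply_moves", "body": {"rows": [{"x": 8, "y": 0, "z": 0, "rx": 0, "ry": 0, "rz": 0, "claw": 70}, {"x": 16, "y": 0, "z": 0, "rx": 0, "ry": 0, "rz": 0, "claw": 70}, {"x": 24, "y": 0, "z": 0, "rx": 0, "ry": 0, "rz": 0, "claw": 70}, {"x": 32, "y": 0, "z": 0, "rx": 0, "ry": 0, "rz": 0, "claw": 70}, {"x": 40, "y": 0, "z": 0, "rx": 0, "ry": 0, "rz": 0, "claw": 70}, {"x": 48, "y": 0, "z": 0, "rx": 0, "ry": 0, "rz": 0, "claw": 70}, {"x": 56, "y": 0, "z": 0, "rx": 0, "ry": 0, "rz": 0, "claw": 70}, {"x": 64, "y": 0, "z": 0, "rx": 0, "ry": 0, "rz": 0, "claw": 70}, {"x": 72, "y": 0, "z": 0, "rx": 0, "ry": 0, "rz": 0, "claw": 70}, {"x": 78, "y": 0, "z": 0, "rx": 0, "ry": 0, "rz": 0, "claw": 70}]}}

```text
time_s: 8.6
position: [0.5935, 0.1447, 0.0285]
tcp_rot: [[0.128, 0.992, -0.001], [0.992, -0.128, -0.0], [-0.001, -0.001, -1.0]]
force: [-1.1, -5.3, 4.0]
opening: 0.728
grasp_force: 2.7
```

```bash
python3 st.py t4; python3 - <<'E'
from wr import *
im,d=capture("wrist");p=camera_params("wrist");cv2.imwrite("pics/w4.png",im[:,:,::-1]);edges(im,p)
E
```

```text
tcp [0.5935 0.1447 0.0285] tool y ang -7.38 open 0.728 [-1.1 -5.3  4. ] 8.6
tcp in stop mm [[ -84.9 -144.8]]
dark [  135    18   256   197 46166] ((-82.18690490722656, -70.41520690917969), (104.13185119628906, 136.21922302246094), 89.87975311279297)
dark [ 369    0   52  215 2815] ((0.21014881134033203, -60.87090301513672), (30.72679901123047, 123.78901672363281), 10.377655029296875)
rail [ 410    0   36  215 5106] x -0.36261419403594014 16.928063360122117 y -120.37009334391261 3.4063847359789983 ((8.26754379272461, -58.47273635864258), (123.7771987915039, 17.225160598754883), 89.93389129638672)
```

View pics/w4.png

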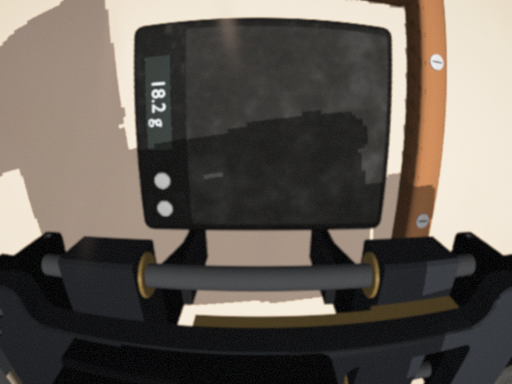

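The wrist picture shows the scale square between the fingertips (contacts at (195,235) and (325,235)), with a gap of about 11 mm to the long rail and 17 mm to the short rail. I'll push it 13 mm further left, then go round to the front.

>>> {"method": "apply_moves", "body": {"rows": [{"x": 5, "y": 0, "z": 0, "rx": 0, "ry": 0, "rz": 0, "claw": 70}, {"x": 9, "y": 0, "z": 0, "rx": 0, "ry": 0, "rz": 0, "claw": 70}, {"x": 13, "y": 0, "z": 0, "rx": 0, "ry": 0, "rz": 0, "claw": 70}, {"x": 13, "y": 0, "z": 0, "rx": 0, "ry": 0, "rz": 0, "claw": 70}, {"x": -12, "y": 0, "z": 0, "rx": 0, "ry": 0, "rz": 0, "claw": 70}, {"x": -12, "y": 0, "z": -60, "rx": 0, "ry": 0, "rz": 0, "claw": 70}, {"x": 0, "y": -40, "z": -80, "rx": 0, "ry": 0, "rz": -1.7, "claw": 70}, {"x": 30, "y": -80, "z": -80, "rx": 0, "ry": 0, "rz": -3.4, "claw": 70}, {"x": 60, "y": -100, "z": -80, "rx": 0, "ry": 0, "rz": -5.1, "claw": 70}, {"x": 81, "y": -100, "z": -80, "rx": 0, "ry": 0, "rz": -6.8, "claw": 70}]}}

```text
time_s: 9.95
position: [0.5028, 0.2393, 0.1085]
tcp_rot: [[-0.556, 0.831, -0.002], [0.831, 0.556, 0.001], [0.002, -0.001, -1.0]]
force: [-0.1, 0.1, 0.1]
opening: 0.723
grasp_force: 0.0
```

>>> {"method": "apply_moves", "body": {"rows": [{"x": 0, "y": 0, "z": 0, "rx": 0, "ry": 0, "rz": -1.7, "claw": 70}, {"x": 0, "y": 0, "z": 0, "rx": 0, "ry": 0, "rz": -3.4, "claw": 70}, {"x": 0, "y": 0, "z": 0, "rx": 0, "ry": 0, "rz": -5.1, "claw": 70}, {"x": 0, "y": 0, "z": 0, "rx": 0, "ry": 0, "rz": -6.8, "claw": 70}, {"x": 0, "y": 0, "z": 0, "rx": 0, "ry": 0, "rz": -8.2, "claw": 70}, {"x": 0, "y": 0, "z": 0, "rx": 0, "ry": 0, "rz": -8.2, "claw": 70}]}}

```text
time_s: 10.7
position: [0.5051, 0.2379, 0.1084]
tcp_rot: [[-0.991, 0.131, -0.0], [0.131, 0.991, 0.001], [0.0, 0.001, -1.0]]
force: [0.7, -0.9, -0.2]
opening: 0.729
grasp_force: 0.0
```

```bash
python3 st.py t5;
```

```text
tcp [0.5051 0.2379 0.1084] tool y ang 82.46 open 0.729 [ 0.7 -0.9 -0.2] 10.7
tcp in stop mm [[-184.5  -63.5]]
```

View pics/t5.png

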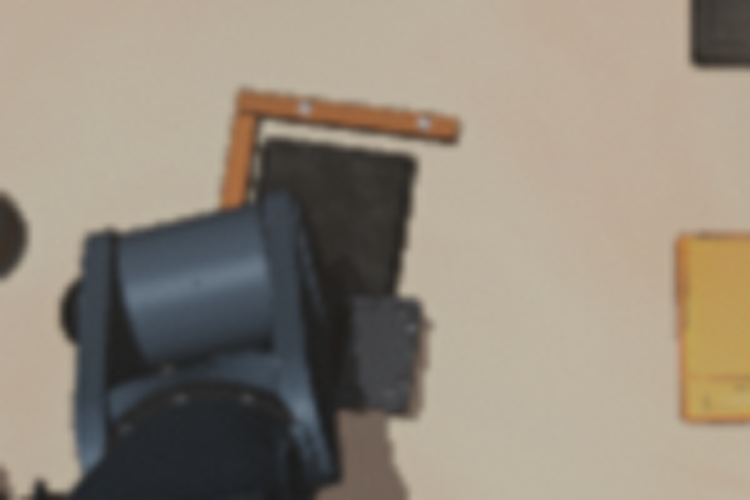

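The scale is close to both rails (it spans about (260–415, 140–295)) and the puck is clear. I'll push from the front now.

>>> {"method": "apply_moves", "body": {"rows": [{"x": 0, "y": 0, "z": 45, "rx": 0, "ry": 0, "rz": -0.03, "claw": 70}, {"x": 0, "y": 0, "z": 70, "rx": 0, "ry": 0, "rz": -0.03, "claw": 70}, {"x": 0, "y": 0, "z": 79.5, "rx": 0, "ry": 0, "rz": -0.03, "claw": 70}, {"x": 0, "y": 0, "z": 79.5, "rx": 0, "ry": 0, "rz": -0.03, "claw": 70}, {"x": -9, "y": 0, "z": 79.5, "rx": 0, "ry": 0, "rz": -0.03, "claw": 70}, {"x": -16, "y": 0, "z": 79.5, "rx": 0, "ry": 0, "rz": -0.03, "claw": 70}, {"x": -20, "y": 0, "z": 79.5, "rx": 0, "ry": 0, "rz": -0.03, "claw": 70}, {"x": -24, "y": 0, "z": 79.5, "rx": 0, "ry": 0, "rz": -0.03, "claw": 70}, {"x": -28, "y": 0, "z": 79.5, "rx": 0, "ry": 0, "rz": -0.03, "claw": 70}, {"x": -31, "y": 0, "z": 79.5, "rx": 0, "ry": 0, "rz": -0.03, "claw": 70}]}}

```text
time_s: 12.0
position: [0.5352, 0.2332, 0.029]
tcp_rot: [[-0.992, 0.126, -0.002], [0.126, 0.992, -0.0], [0.002, -0.001, -1.0]]
force: [-4.7, 0.6, 4.4]
opening: 0.722
grasp_force: 2.4
```

>>> {"method": "apply_moves", "body": {"rows": [{"x": -1, "y": 0, "z": 0, "rx": 0, "ry": 0, "rz": 0, "claw": 70}, {"x": -2, "y": 0, "z": 0, "rx": 0, "ry": 0, "rz": 0, "claw": 70}]}}

```text
time_s: 12.25
position: [0.5375, 0.2331, 0.029]
tcp_rot: [[-0.992, 0.126, -0.001], [0.126, 0.992, -0.0], [0.001, -0.0, -1.0]]
force: [-5.7, 1.1, 4.5]
opening: 0.726
grasp_force: 2.9
```

>>> {"method": "apply_moves", "body": {"rows": [{"x": -0.7, "y": 0, "z": 0, "rx": 0, "ry": 0, "rz": 0, "claw": 70}, {"x": -1.4, "y": 0, "z": 0, "rx": 0, "ry": 0, "rz": 0, "claw": 70}]}}

```text
time_s: 12.5
position: [0.5376, 0.2331, 0.029]
tcp_rot: [[-0.992, 0.126, -0.004], [0.126, 0.992, -0.0], [0.004, -0.001, -1.0]]
force: [-6.9, 2.7, 6.3]
opening: 0.724
grasp_force: 3.8
```

>>> {"method": "apply_moves", "body": {"rows": [{"x": -0.7, "y": 0, "z": 0, "rx": 0, "ry": 0, "rz": 0, "claw": 70}, {"x": -1, "y": 0, "z": 0, "rx": 0, "ry": 0, "rz": 0, "claw": 70}]}}

```text
time_s: 12.75
position: [0.5376, 0.233, 0.029]
tcp_rot: [[-0.992, 0.126, -0.006], [0.126, 0.992, -0.0], [0.006, -0.001, -1.0]]
force: [-8.9, 2.2, 7.1]
opening: 0.725
grasp_force: 4.4
```

>>> {"method": "apply_moves", "body": {"rows": [{"x": 18, "y": 0, "z": 0, "rx": 0, "ry": 0, "rz": 0, "claw": 70}, {"x": 18, "y": 0, "z": -50, "rx": 0, "ry": 0, "rz": 0, "claw": 70}, {"x": 10, "y": -35, "z": -80, "rx": 0, "ry": 0, "rz": 1.7, "claw": 70}, {"x": -10, "y": -75, "z": -80, "rx": 0, "ry": 0, "rz": 3.4, "claw": 70}, {"x": -40, "y": -98, "z": -80, "rx": 0, "ry": 0, "rz": 5.1, "claw": 70}, {"x": -72, "y": -98, "z": -80, "rx": 0, "ry": 0, "rz": 6.8, "claw": 70}, {"x": -72, "y": -98, "z": -80, "rx": 0, "ry": 0, "rz": 8.5, "claw": 70}, {"x": -72, "y": -98, "z": -80, "rx": 0, "ry": 0, "rz": 10.2, "claw": 70}, {"x": -72, "y": -98, "z": -80, "rx": 0, "ry": 0, "rz": 11.9, "claw": 70}, {"x": -72, "y": -98, "z": -80, "rx": 0, "ry": 0, "rz": 13.6, "claw": 70}]}}

```text
time_s: 14.0
position: [0.602, 0.126, 0.1093]
tcp_rot: [[-0.014, 1.0, 0.006], [1.0, 0.014, -0.0], [-0.001, 0.006, -1.0]]
force: [-0.9, -0.3, -0.5]
opening: 0.723
grasp_force: 0.0
```

>>> {"method": "apply_moves", "body": {"rows": [{"x": 0, "y": 0, "z": 0, "rx": 0, "ry": 0, "rz": 1.4, "claw": 70}, {"x": 0, "y": 0, "z": 0, "rx": 0, "ry": 0, "rz": 1.4, "claw": 70}, {"x": 0, "y": 0, "z": 0, "rx": 0, "ry": 0, "rz": 1.4, "claw": 70}]}}

```text
time_s: 14.38
position: [0.6005, 0.1263, 0.1092]
tcp_rot: [[0.124, 0.992, 0.002], [0.992, -0.124, -0.0], [0.0, 0.002, -1.0]]
force: [-0.8, -0.3, 1.0]
opening: 0.722
grasp_force: 0.0
```

```bash
python3 st.py t6;  python3 - <<'E'
from wr import *
im,d=capture("wrist");p=camera_params("wrist");cv2.imwrite("pics/w6.png",im[:,:,::-1]);edges(im,p)
E
```

```text
tcp [0.6005 0.1263 0.1092] tool y ang -7.13 open 0.722 [-0.8 -0.3  1. ] 14.375
tcp in stop mm [[ -75.6 -162.1]]
dark [  179     2   180   186 23254] ((-67.82172393798828, -72.29498291015625), (141.50038146972656, 149.54246520996094), 0.19367918372154236)
dark [ 469    0   43  118 4403] ((151.153564453125, -14.573028564453125), (113.39250946044922, 63.130828857421875), 88.66374969482422)
rail [ 238    0  141  191 3991] x -91.49746428663325 17.345571410736305 y -147.1255302583764 9.695075470083728 ((-31.271015167236328, -72.45630645751953), (108.5441665649414, 156.19967651367188), 4.540851593017578)
```

View pics/w6.png

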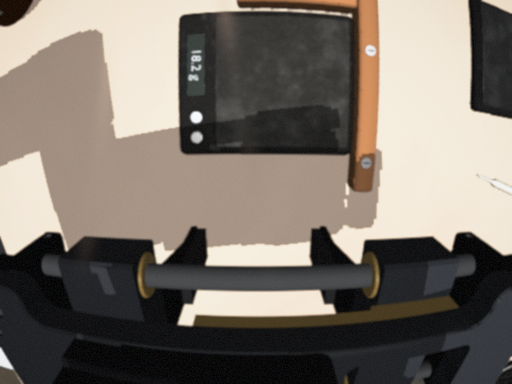

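The back edge is now flush along the long rail at (352,80), and a thin gap of about 4 mm remains to the short rail (top, (250,8)). Now the final push left.

>>> {"method": "apply_moves", "body": {"rows": [{"x": 0, "y": 0, "z": 45, "rx": 0, "ry": 0, "rz": 0.03, "claw": 70}, {"x": 0, "y": 0, "z": 70, "rx": 0, "ry": 0, "rz": 0.03, "claw": 70}, {"x": 0, "y": 0, "z": 80, "rx": 0, "ry": 0, "rz": 0.03, "claw": 70}, {"x": 0, "y": 0, "z": 80, "rx": 0, "ry": 0, "rz": 0.03, "claw": 70}, {"x": 10, "y": 0, "z": 80, "rx": 0, "ry": 0, "rz": 0.03, "claw": 70}, {"x": 20, "y": 0, "z": 80, "rx": 0, "ry": 0, "rz": 0.03, "claw": 70}, {"x": 27, "y": 0, "z": 80, "rx": 0, "ry": 0, "rz": 0.03, "claw": 70}, {"x": 30, "y": 0, "z": 80, "rx": 0, "ry": 0, "rz": 0.03, "claw": 70}, {"x": 32, "y": 0, "z": 80, "rx": 0, "ry": 0, "rz": 0.03, "claw": 70}, {"x": 33.5, "y": 0, "z": 80, "rx": 0, "ry": 0, "rz": 0.03, "claw": 70}]}}

```text
time_s: 15.72
position: [0.6036, 0.1588, 0.0294]
tcp_rot: [[0.129, 0.992, -0.0], [0.992, -0.129, -0.001], [-0.001, -0.0, -1.0]]
force: [-0.9, -5.7, 3.1]
opening: 0.725
grasp_force: 2.5
```

>>> {"method": "apply_moves", "body": {"rows": [{"x": 0.7, "y": 0, "z": 0, "rx": 0, "ry": 0, "rz": 0, "claw": 70}, {"x": 1.4, "y": 0, "z": 0, "rx": 0, "ry": 0, "rz": 0, "claw": 70}]}}

```text
time_s: 15.98
position: [0.6038, 0.16, 0.0294]
tcp_rot: [[0.129, 0.992, -0.001], [0.992, -0.129, -0.001], [-0.001, -0.0, -1.0]]
force: [-1.3, -5.9, 4.9]
opening: 0.728
grasp_force: 2.9
```

>>> {"method": "apply_moves", "body": {"rows": [{"x": 0.7, "y": 0, "z": 0, "rx": 0, "ry": 0, "rz": 0, "claw": 70}, {"x": 1.0, "y": 0, "z": 0, "rx": 0, "ry": 0, "rz": 0, "claw": 70}]}}

```text
time_s: 16.23
position: [0.6039, 0.161, 0.0294]
tcp_rot: [[0.129, 0.992, -0.001], [0.992, -0.129, -0.001], [-0.001, -0.0, -1.0]]
force: [-0.6, -5.2, 3.9]
opening: 0.727
grasp_force: 2.9
```

>>> {"method": "apply_moves", "body": {"rows": [{"x": 0.7, "y": 0, "z": 0, "rx": 0, "ry": 0, "rz": 0, "claw": 70}, {"x": 1.2, "y": 0, "z": 0, "rx": 0, "ry": 0, "rz": 0, "claw": 70}]}}

```text
time_s: 16.48
position: [0.6039, 0.1611, 0.0294]
tcp_rot: [[0.129, 0.992, -0.001], [0.992, -0.129, -0.003], [-0.003, -0.001, -1.0]]
force: [-1.3, -10.5, 5.3]
opening: 0.723
grasp_force: 5.0
```

>>> {"method": "apply_moves", "body": {"rows": [{"x": 0.6, "y": 0, "z": 0, "rx": 0, "ry": 0, "rz": 0, "claw": 70}, {"x": 1.0, "y": 0, "z": 0, "rx": 0, "ry": 0, "rz": 0, "claw": 70}]}}

```text
time_s: 16.73
position: [0.6039, 0.1612, 0.0294]
tcp_rot: [[0.128, 0.992, -0.002], [0.992, -0.128, -0.004], [-0.004, -0.001, -1.0]]
force: [-1.9, -12.7, 5.3]
opening: 0.727
grasp_force: 6.3
```

Firm contact with the short rail. I'll retreat and check.

>>> {"method": "apply_moves", "body": {"rows": [{"x": -15, "y": 0, "z": 0, "rx": 0, "ry": 0, "rz": 0, "claw": 70}, {"x": -35, "y": 0, "z": 0, "rx": 0, "ry": 0, "rz": 0, "claw": 70}, {"x": -35, "y": 0, "z": -60, "rx": 0, "ry": 0, "rz": 0, "claw": 70}, {"x": -35, "y": 0, "z": -120, "rx": 0, "ry": 0, "rz": 0, "claw": 70}, {"x": -35, "y": 0, "z": -120, "rx": 0, "ry": 0, "rz": 0, "claw": 70}, {"x": -35, "y": 0, "z": -120, "rx": 0, "ry": 0, "rz": 0, "claw": 70}]}}

```text
time_s: 17.48
position: [0.5991, 0.1291, 0.1487]
tcp_rot: [[0.13, 0.992, -0.001], [0.992, -0.13, 0.0], [0.0, -0.001, -1.0]]
force: [-0.3, 0.0, -0.7]
opening: 0.728
grasp_force: 0.0
```

```bash
python3 st.py t7;  python3 - <<'E'
from wr import *
im,d=capture("wrist");p=camera_params("wrist");np.savez("w7.npz",im=im,d=d,**p);edges(im,p)
cv2.imwrite("pics/w7.png",cv2.resize(im[0:200,130:400],None,fx=2.9,fy=2.9,interpolation=cv2.INTER_CUBIC)[:,:,::-1])
E
```

```text
tcp [0.5991 0.1291 0.1487] tool y ang -7.46 open 0.728 [-0.3  0.  -0.7] 17.475
tcp in stop mm [[ -77.4 -159.4]]
dark [  192    19   155   160 16838] ((-68.05401611328125, -72.30280303955078), (141.1246337890625, 148.09576416015625), 0.11157576739788055)
dark [ 450    9   62  112 5838] ((170.63633728027344, -14.89913558959961), (112.79441833496094, 100.28312683105469), 89.65503692626953)
rail [ 242    2  123  180 4529] x -92.33882289760945 16.957570795090277 y -147.11712475881632 16.508731108032034 ((-37.68427658081055, -65.31023406982422), (109.24694061279297, 163.64419555664062), 0.02218027412891388)
```

View pics/w7.png

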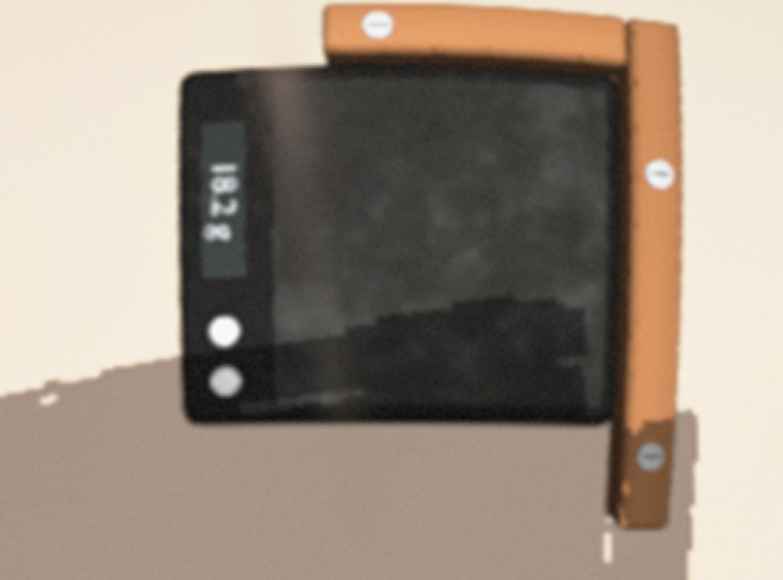

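Both sides look flush. I'll check the two free edges (front and right) numerically, because the rails' dark faces hide any small gap.

```bash
python3 - <<'E'
from wr import *
f=np.load("w7.npz");im=f['im'];p={k:f[k] for k in f.files if k not in('im','d')}
xs=np.arange(-160,10,.25);ys=np.arange(-140,10,.25)
# rectify: inverse map by interpolation over pixel grid
from scipy.interpolate import LinearNDInterpolator
v,u=np.mgrid[0:230,130:400];S=1000*tofr(w2w(np.c_[u.ravel(),v.ravel()],.013,p),C,Y)
g=LinearNDInterpolator(S,im[v,u].max(2).ravel().astype(float))
def edge(pts,t,thr):
    val=g(pts);i=np.nonzero((val[:-1]>thr)&(val[1:]<=thr))[0];return t[i[0]] if len(i) else None
print("front",[(y,edge(np.c_[xs,np.full(len(xs),y)],xs,85)) for y in(-105,-90,-70,-50,-30,-12)])
print("right",[(x,edge(np.c_[np.full(len(ys),x),ys],ys,85)) for x in(-130,-110,-90,-70,-50,-30,-12)])
E
```

```text
front [(-105, np.float64(-139.0)), (-90, np.float64(-138.5)), (-70, np.float64(-138.5)), (-50, np.float64(-138.5)), (-30, np.float64(-138.5)), (-12, np.float64(-138.25))]
right [(-130, np.float64(-115.75)), (-110, np.float64(-115.75)), (-90, np.float64(-115.75)), (-70, np.float64(-116.0)), (-50, np.float64(-116.0)), (-30, np.float64(-116.0)), (-12, np.float64(-116.0))]
```

```bash
python3 -c "
from rig import *
print(hand_in())"
```

```text
the job is handed in; nothing more can be done
None
```

The black coffee scale is parked in the corner stop and handed in at about 17.5 s; the last wrist picture shows it flush against both rails (within about 0.3° of square), and I saw no other object moved.

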